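Fit the short lens in the detector cell and clamp it

TASK

Stand the short narrow black lens, the one that fits the cell, down inside the round cell on the aluminium optics block: lower it in upright through the open retaining ring and let go only when it is down in the cell, not dropped from above. Then screw the retaining ring clockwise (seen from above) as far as it goes, so that it is snug over the lens foot, and leave the lens standing in the cell with the ring tight.

Things in the scene. Friction and masses are not known exactly. Their poses are not given: they have to be found in the camera images.
- lens_center (a point): Lens: black upright barrel 30 mm across, glass on top, on a round foot 40 mm across, 4 mm thick; 54 mm tall in all, 0.1 kg. Point on its axis, half-way up (27 mm), z up. Hold it about 11 mm above this point, so that the fingers clear the ring when it stands in the cell. Bystanders: a lens as wide but 85 mm tall, and one 66 mm wide, 30 mm tall.
- seat (a point): Centre of the flat floor for the lens foot, inside the round cell on a 120 x 110 x 25 mm aluminium block fixed to the bench; z up. The floor is 55 mm above the bench; the bore over it, through the retaining ring, is 54 mm across and open upward, so the foot has 7 mm clearance all round.
- ring_grip (a point): On the axis of the knurled aluminium retaining ring round the cell's mouth, at the height to grip, z up. Ring 68 mm outside, 54 inside; its side runs 24 mm down and 5 mm up from here, free outside down to the block 40 mm below. Open, this point is 10 mm above the seat. Grip across the outside from above, any angle; the lens then stands up to 47 mm above here between the fingers.
- ring (a joint): Ring angle on its thread, rad: 0 open, grows clockwise seen from above, 1.25 tight at its stop; starts at 0 to 0.15. It sinks 2.4 mm per rad, needs about 0.15 N m, stays where left. Three clips, hidden under its rim when open, swing in over the lens foot and centre the lens as it turns. One grasp is enough.

How it is judged:
By the outcome, as a careful person would: the job done as asked, in the order asked, and still so for the second after the job is handed in, with the robot touching nothing.
It also fails if it takes over 50 s, if anything falls off the work surface, if the arm or the gripper's body presses on something with over 40 N, if the wrist force passes 120 N, or if a joint passes its speed limit or range.

ROBOT

A 7-joint arm with a two-finger parallel gripper is mounted at the origin on the work surface. World frame = base frame: x ahead of the robot, y to its left, z up, the work surface at z = 0. Lengths are in m, angles in rad, forces in N, time in s.
With the tool pointing down it reaches from about 0.4 to 0.85 m from the base axis. Payload 10.4 kg.
Tool frame: the origin (TCP) lies at the very end of the fingers, on their centre line; the grasp point (between the pads) lies 19 mm behind it; z points along the fingers, y is the direction in which the jaws open and shut (so a half turn about z gives the same grasp; the last joint's range is limited). The gripper opens to 85 mm and grips with 20 to 120 N. Pads are 22 mm wide; open, the fingers measure 114 mm over their backs; the gripper's body (76 mm by 85 mm) begins 54 mm behind the grasp point. The pads swing forward as they close: fully open they stand 13 mm farther back than shut.
Start: joints at [1.177, 0.332, -0.065, 1.46, 0.022, 1.35, -0.088], TCP at [0.226, -0.583, 0.231] pointing down, gripper open.
Joint ranges: [-2.6, 2.6], [-0.5, 2.12], [-1.47, 1.34], [0.16, 2.42], [-1.27, 4.41], [0.06, 2.06], [-2.6, 2.6]. Speed limits (rad/s): [2.22, 2.22, 2.79, 2.79, 3.14, 3.14, 3.14].

INTERFACE

Orientations are given as a unit quaternion [x, y, z, w].
In Python, from workcell import manip gives the robot as it stands.
- The arm moves only by the tool arm_command, never from a script. Its arguments are lists of equal length, an entry for each row: "slide": the shift along the tool's x, y, z in mm, a list of three; "turn": the turn about the tool's z in degrees; "grip": the closure, from 0 (fully open) to 1 (shut). In form: {"slide": [[tx, ty, tz], ...], "turn": [turn, ...], "grip": [grip, ...]}. A call has 1 to 10 rows; each row shifts and turns the commanded pose from where the row before left it, along the tool's axes as they then stand; what a row does not reach is not made up. A row lasts 1/12 s, in which the tool goes at most 41.7 mm and 7.16 degrees, less where a joint would pass 70% of its speed; a pose out of reach is approached as far as the arm can. A call with a gripper value outside its range is refused whole. The fingers move at their own pace and stop on an object; "newtons" is the grip in N (left out, the last holds). Time passes only in rows, so rows that do not move let the fingers close. It gives the time, the measured TCP pose, the force and the opening at its end, in the units of the state.
- manip.get_obs(): the state, without advancing time (a new reading comes with each control period).
- manip.camera(name): name is "scene" or "top" or "wrist"; returns the picture (384x512x3 uint8, blue, green, red); there is no depth.
- manip.camera_info(name): a dict with "fx", "fy", "cx", "cy" (pixels), "rvec" (rotation vector, rad) and "tvec" (3), from world to camera coordinates, as OpenCV has them. Camera axes: x right, y down, z forward; pixel columns grow to the right and rows downward; lengths in m; the calibration is good to about 2 mm. The wrist camera is an equidistant fisheye: a pixel r from the principal point sees the ray r / f radians off the axis. A picture is of the moment at which its call begins: read the wrist's pose just before it. camera_info takes no time and is no camera call; for the wrist camera it gives the pose at the moment of the call.
- manip.hand_in(): hands the job in, once; it reports no verdict.
Trained networks look in the newest picture that a camera, given by its name, has taken for a name from the list of things; names that differ only in an ending like _2 or _b are one class to them, and where a whole thing is asked for, a point or a joint stands for the part that bears it (a point fixed in the world has none). Each returns a list of dicts, best first, with "score" (0 to 1); they miss things now and then, are a little off and sometimes report something else, mostly with a low value. They report only what shows in the picture. A call takes as long as a camera call.
- manip.cut_out(target, camera): "pixels" (384x512 bool, what is visible of it).
- manip.tip_of(target, camera): "xyz" ([x, y, z] in m, in the coordinates of the camera as it stood for that picture, good to about 4 mm: a listed point, or the origin of a listed thing).
The state is a dict: "clock": time; "joint_pos": joint angles; "joint_velocities": joint speeds; "tau": joint torques, N m; "position": TCP position; "ee_rot": TCP orientation; "ft_force": force on the tool from outside, world axes, zero at the start; "torque": the same for the moment, N m; "grip_width": opening from 0.0 (shut) to 1.0 (fully open).
Only numpy, scipy, OpenCV 4.12 (cv2) and the standard library are available. Lean on these libraries where they do the work, as an engineer would, in place of code of your own. Each camera call takes 0.05 s, during which the arm holds its last target.

## Working session

There is one attempt and no reset: what is moved stays moved. The work goes in short steps, Python scripts to look and compute and a tool call to move; the robot and the scene stay as the last step left them, time stands still between calls to the robot, and variables do not carry over. Pictures are saved under pics/ and viewed, and the job is handed in when it is done.

Besides the shell and the picture viewer there is one more tool, called after "Emit:" in YAML: its name, and indented under it one key for each argument. arm_command: Moves the arm, as the interface text tells. Its arguments: {"type":"object","properties":{"slide":{"type":"array","items":{"type":"array","items":{"type":"number"}}},"turn":{"type":"array","items":{"type":"number"}},"grip":{"type":"array","items":{"type":"number"}},"newtons":{"type":"number"}},"required":["slide","turn","grip"]}

```bash
mkdir -p pics
cat > h.py <<'E'
import numpy as np, cv2
from scipy.spatial.transform import Rotation as R
from workcell import manip
def c2w(ci,p):
    Rm=cv2.Rodrigues(np.array(ci["rvec"],float))[0]
    return Rm.T@(np.array(p)-np.array(ci["tvec"],float).ravel())
def proj(ci,P):
    Rm=cv2.Rodrigues(np.array(ci["rvec"],float))[0]
    p=Rm@np.array(P)+np.array(ci["tvec"],float).ravel()
    return ci["fx"]*p[0]/p[2]+ci["cx"],ci["fy"]*p[1]/p[2]+ci["cy"]
def ray(ci,u,v,z):
    Rm=cv2.Rodrigues(np.array(ci["rvec"],float))[0]
    o=-Rm.T@np.array(ci["tvec"],float).ravel()
    d=Rm.T@np.array([(u-ci["cx"])/ci["fx"],(v-ci["cy"])/ci["fy"],1])
    return o+d*(z-o[2])/d[2]
E
python3 - <<'E'
from h import *
o=manip.get_obs();print(o)
for n in ["scene","top","wrist"]:
    ci=manip.camera_info(n)
    im=manip.camera(n);cv2.imwrite(f"pics/{n}0.png",im)
    for t in ["lens_center","seat","ring_grip"]:
        for d in manip.tip_of(t,n)[:3]:
            print(n,t,round(d["score"],2),c2w(ci,d["xyz"]).round(4))
a=cv2.imread("pics/scene0.png");b=cv2.imread("pics/top0.png")
E
```

```text
{'clock': 0.0, 'joint_pos': array([ 1.17741635,  0.33287949, -0.06468353,  1.46095389,  0.02160059,
        1.34988546, -0.0884633 ]), 'joint_velocities': array([ 8.59309351e-05,  6.10261683e-04, -5.20010493e-04, -1.72764076e-04,
        1.21001441e-03,  6.74068696e-04, -6.71850039e-04]), 'tau': array([-5.03022020e-04, -6.25452304e+01,  4.87470848e-02, -3.91602874e+01,
        1.62771478e-02,  1.00472782e-02,  5.38464633e-05]), 'position': array([ 0.22631323, -0.58218279,  0.23050513]), 'ee_rot': array([ 9.82860269e-01,  1.84350700e-01, -1.67155627e-04, -6.95595627e-04]), 'ft_force': array([-0.3796119 ,  0.59578581, -0.21474315]), 'torque': array([-0.01697557, -0.04444517, -0.00207028]), 'grip_width': 1.0005950467064886}
scene lens_center 0.76 [0.5917 0.0838 0.0284]
scene ring_grip 0.94 [ 0.5406 -0.2348  0.0694]
top lens_center 0.75 [0.5904 0.0873 0.0286]
top seat 0.72 [ 0.5409 -0.2321  0.0502]
top ring_grip 0.63 [ 0.5413 -0.236   0.0663]
```

View pics/scene0.png

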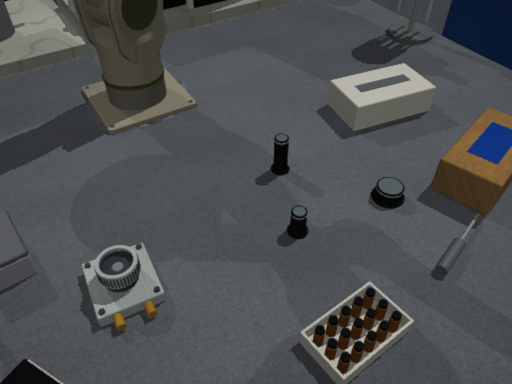

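View pics/top0.png

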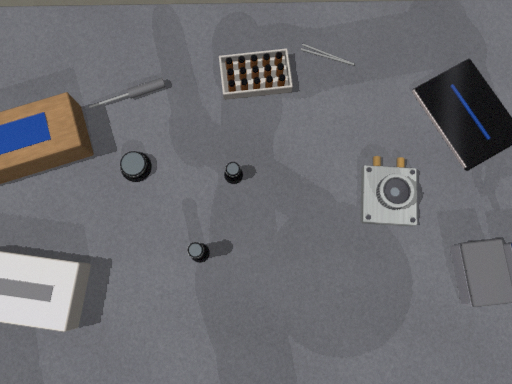

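The scene view shows the short lens at about (298,221), the tall one at (281,153), the wide one at (388,191) and the cell at (118,268). In the top view the short lens is at (233,172) and the ring at (397,190). I'll check the estimates against both views.

Run:
```python
from h import *
for n in ["scene","top"]:
    ci=manip.camera_info(n)
    im=cv2.imread(f"pics/{n}0.png")
    L=np.array([.591,.0855,.027]);G=np.array([.541,-.2350,.066])
    c=im.copy()
    def circ(P,dz,r,col):
        p=np.array([proj(ci,P+np.array([r*np.cos(a),r*np.sin(a),dz])) for a in np.linspace(0,6.28,60)])
        return p
    for P,w in ((L,[(-.027,.02),(-.023,.02),(.027,.015)]),(G,[(.005,.034),(.005,.027)])):
        u,v=map(int,proj(ci,P)); x0,y0=u-40,v-40
        t=cv2.resize(im[y0:y0+80,x0:x0+80],None,fx=5,fy=5,interpolation=cv2.INTER_CUBIC)
        for dz,r in w:
            p=((circ(P,dz,r,0)-[x0,y0]+.5)*5).astype(int)
            cv2.polylines(t,[p],True,(0,0,255),1)
        cv2.imwrite(f"pics/c_{n}_{'L' if P is L else 'G'}.png",t)
a=[cv2.imread(f"pics/c_{n}_{k}.png") for n in("scene","top") for k in "LG"]
cv2.imwrite("pics/ov0.png",cv2.resize(np.vstack([np.hstack(a[:2]),np.hstack(a[2:])]),(600,600)))
```

```text
(no output)
```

View pics/ov0.png

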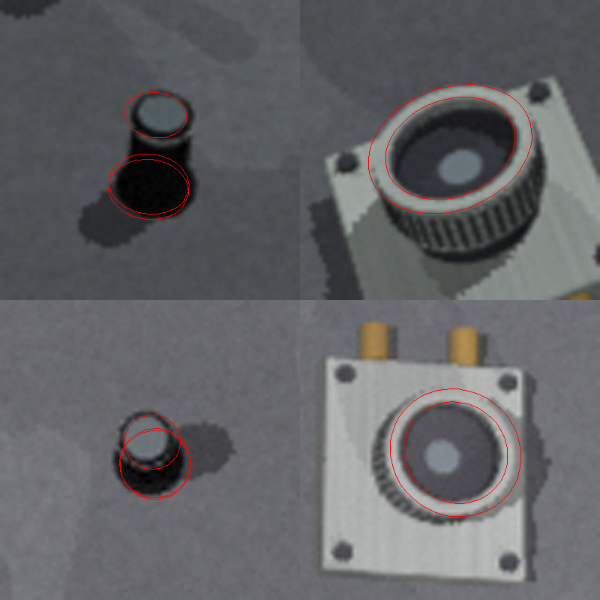

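```bash
cat >> h.py <<'E'
from scipy.optimize import minimize
def sil(ci,P,parts,shape=(384,512),S=4):
    m=np.zeros((shape[0]*S,shape[1]*S),np.uint8)
    for z0,z1,r in parts:
        p=np.array([proj(ci,[P[0]+r*np.cos(a),P[1]+r*np.sin(a),z]) for z in(z0,z1) for a in np.linspace(0,6.28,40)])
        cv2.fillConvexPoly(m,cv2.convexHull(((p+.5)*S).astype(np.float32)).astype(np.int32),1)
    return cv2.resize(m.astype(np.float32),shape[::-1],interpolation=cv2.INTER_AREA)
def fit(ci,mask,P0,parts):
    mk=mask.astype(np.float32)
    f=lambda q:np.abs(sil(ci,q,parts)-mk).sum()
    r=minimize(f,P0,method="Nelder-Mead",options=dict(initial_simplex=[P0,[P0[0]+.006,P0[1]],[P0[0],P0[1]+.006]],xatol=2e-4,maxiter=60))
    return r.x,r.fun,mk.sum()
E
python3 - <<'E'
from h import *
for n in ["scene","top"]:
    ci=manip.camera_info(n)
    manip.camera(n)
    for t,P0,parts in (("lens_center",[.591,.0855],[(0,.004,.02),(.004,.054,.015)]),("ring_grip",[.541,-.235],[(.041,.070,.034)])):
        for d in manip.cut_out(t,n)[:2]:
            ys,xs=np.nonzero(d["pixels"]);print(n,t,round(d["score"],2),xs.mean().round(1),ys.mean().round(1),fit(ci,d["pixels"],P0,parts))
E
```

```text
scene lens_center 0.94 297.6 222.7 (array([0.59243569, 0.08865263]), np.float64(42.6875), np.float32(531.0))
scene ring_grip 0.74 118.9 269.0 (array([ 0.54059875, -0.23315935]), np.float64(691.6875), np.float32(961.0))
top lens_center 0.8 232.7 172.5 (array([0.59359973, 0.08980863]), np.float64(34.4375), np.float32(300.0))
top ring_grip 0.76 392.9 192.3 (array([ 0.54157245, -0.2322089 ]), np.float64(567.125), np.float32(548.0))
```

```bash
cat >> h.py <<'E'
def go(P):
    o=manip.get_obs();Rm=R.from_quat(o["ee_rot"])
    d=Rm.inv().apply(np.array(P)-o["position"])*1000
    print("pos",o["position"].round(4),"tool delta mm",d.round(1),"eul",Rm.as_euler("xyz",degrees=True).round(2),"clk",o["clock"],"F",np.round(o["ft_force"],1),"T",np.round(o["torque"],2),"w",round(o["grip_width"],3),"q",o["joint_pos"].round(2))
E
python3 -c "
from h import *
go([.541,-.235,.23])"
```

```text
pos [ 0.2265 -0.5825  0.2313] tool delta mm [ 419.  -209.9    1.4] eul [179.99  -0.    21.25] clk 0.9 F [-0.6  0.3 -0.2] T [-0.05 -0.02 -0.01] w 0.997 q [ 1.18  0.33 -0.06  1.46  0.02  1.35 -0.09]
```

Emit:
arm_command:
  slide:
    - [30, -15, 0]
    - [35, -17.5, 0]
    - [35, -17.5, 0]
    - [35, -17.5, 0]
    - [35, -17.5, 0]
    - [35, -17.5, 0]
    - [35, -17.5, 0]
    - [35, -17.5, 0]
    - [35, -17.5, 0]
    - [35, -17.5, 0]
  turn: [0, 0, 0, 0, 0, 0, 0, 0, 0, 0]
  grip: [0, 0, 0, 0, 0, 0, 0, 0, 0, 0]

```text
clock: 1.73
position: [0.4866, -0.2952, 0.2317]
ee_rot: [0.983, 0.184, 0.0, 0.0]
ft_force: [0.3, -1.6, -0.4]
grip_width: 1.0
```

```bash
python3 -c "
from h import *
go([.541,-.235,.23])
go([.593,.0892,.23])
ci=manip.camera_info('wrist');print(ci)
cv2.imwrite('pics/w1.png',manip.camera('wrist'))
for t in ['ring_grip','seat','lens_center']:
  for d in manip.tip_of(t,'wrist')[:2]: print(t,d['score'],c2w(ci,d['xyz']).round(4))
go([.593,.0892,.23])
"
```

```text
pos [ 0.4866 -0.2952  0.2317] tool delta mm [ 72.5 -36.4   1.7] eul [ 1.7996e+02 -2.0000e-02  2.1230e+01] clk 1.7333 F [ 0.3 -1.6 -0.4] T [-0.08 -0.07  0.  ] w 1.0 q [ 0.73  0.23 -0.31  1.6   0.07  1.32 -0.79]
pos [ 0.4866 -0.2952  0.2317] tool delta mm [ 238.4 -319.8    1.5] eul [ 1.7996e+02 -2.0000e-02  2.1230e+01] clk 1.7333 F [ 0.3 -1.6 -0.4] T [-0.08 -0.07  0.  ] w 1.0 q [ 0.73  0.23 -0.31  1.6   0.07  1.32 -0.79]
{'fx': 297.3186396354542, 'fy': 297.3186396354542, 'cx': 252.00027496936892, 'cy': 193.39843125067577, 'rvec': array([-2.35792004,  1.61518122,  0.26717295]), 'tvec': array([-0.45014584,  0.28544333,  0.49246171])}
seat 0.83 [ 0.5378 -0.2333  0.0591]
lens_center 0.97 [0.5864 0.0913 0.0245]
pos [ 0.4862 -0.2958  0.2313] tool delta mm [ 239.9 -319.5    1.3] eul [-180.      0.     21.39] clk 1.9333 F [-0.8 -0.4 -0.3] T [-0.03  0.02 -0.06] w 1.001 q [ 0.73  0.23 -0.31  1.6   0.07  1.32 -0.79]
```

View pics/w1.png

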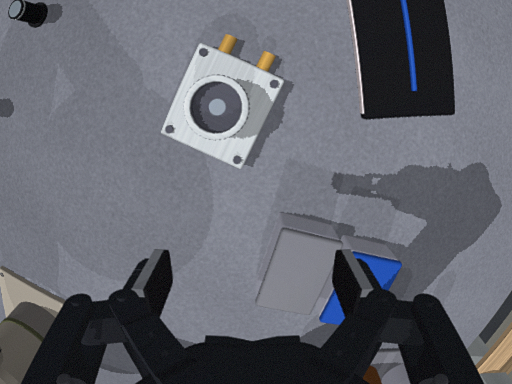

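The wrist view shows the ring at (218,107) and the short lens at the upper left, (28,12). I'll compute the ring position from this view with the fisheye model.

```bash
cat >> h.py <<'E'
def K(ci): return np.array([[ci["fx"],0,ci["cx"]],[0,ci["fy"],ci["cy"]],[0,0,1.]])
def fproj(ci,P):
    P=np.atleast_2d(np.array(P,float))[:,None]
    return cv2.fisheye.projectPoints(P,np.array(ci["rvec"],float).reshape(3,1),np.array(ci["tvec"],float).reshape(3,1),K(ci),np.zeros(4))[0][:,0]
def circ(c,z,r): return np.array([[c[0]+r*np.cos(a),c[1]+r*np.sin(a),z] for a in np.linspace(0,6.283,80)])
def overlay(im,ci,circs,f,crop,s=6):
    x0,y0,w,h=crop;t=cv2.resize(im[y0:y0+h,x0:x0+w],None,fx=s,fy=s,interpolation=cv2.INTER_CUBIC)
    for c,z,r in circs:
        p=fproj(ci,circ(c,z,r));cv2.polylines(t,[((p-[x0,y0]+.5)*s).astype(int)],True,(0,0,255),1)
    cv2.imwrite(f,t)
E
python3 -c "
from h import *
ci={'fx': 297.3186396354542, 'fy': 297.3186396354542, 'cx': 252.00027496936892, 'cy': 193.39843125067577, 'rvec': np.array([-2.35792004,  1.61518122,  0.26717295]), 'tvec': np.array([-0.45014584,  0.28544333,  0.49246171])}
c=[.541,-.235]
overlay(cv2.imread('pics/w1.png'),ci,[(c,.07,.034),(c,.07,.027)],'pics/ow1.png',(170,60,90,90))
"
```

```text
(no output)
```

View pics/ow1.png

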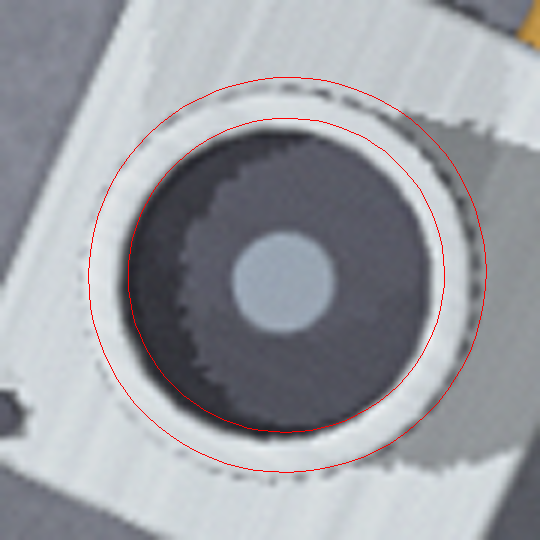

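Emit:
arm_command:
  slide:
    - [25, -33, 0]
    - [25, -33, 0]
    - [25, -33, 0]
    - [25, -33, 0]
    - [25, -33, 0]
    - [25, -33, 0]
    - [25, -33, 0]
    - [25, -33, 0]
    - [20, -28, 0]
    - [10, -14, 0]
  turn: [0, 0, 0, 0, 0, 0, 0, 0, 0, 0]
  grip: [0, 0, 0, 0, 0, 0, 0, 0, 0, 0]

```text
clock: 2.77
position: [0.5892, 0.0754, 0.2313]
ee_rot: [0.983, 0.186, 0.0, -0.001]
ft_force: [1.1, -0.4, 0.6]
grip_width: 1.002
```

```bash
python3 -c "
from h import *
ci=manip.camera_info('wrist')
im=manip.camera('wrist');cv2.imwrite('pics/w2.png',im)
for d in manip.tip_of('lens_center','wrist')[:2]: print(d['score'],c2w(ci,d['xyz']).round(4))
c=[.593,.0892]
p=fproj(ci,[c[0],c[1],.027])[0];print(p)
overlay(im,ci,[(c,0,.02),(c,.004,.02),(c,.054,.015)],'pics/ow2.png',(int(p[0])-50,max(0,int(p[1])-50),100,100))
go([.593,.0892,.1])
"
```

```text
0.83 [0.5875 0.09   0.025 ]
[243.40890563 157.88166977]
pos [0.5891 0.0744 0.2311] tool delta mm [  9.  -12.1 131.1] eul [-1.7993e+02 -1.0000e-02  2.1450e+01] clk 2.8667 F [ 0.3 -0.8 -0.7] T [-0.05  0.01  0.02] w 0.999 q [ 0.24  0.31 -0.55  1.52  0.16  1.35 -1.52]
```

View pics/ow2.png

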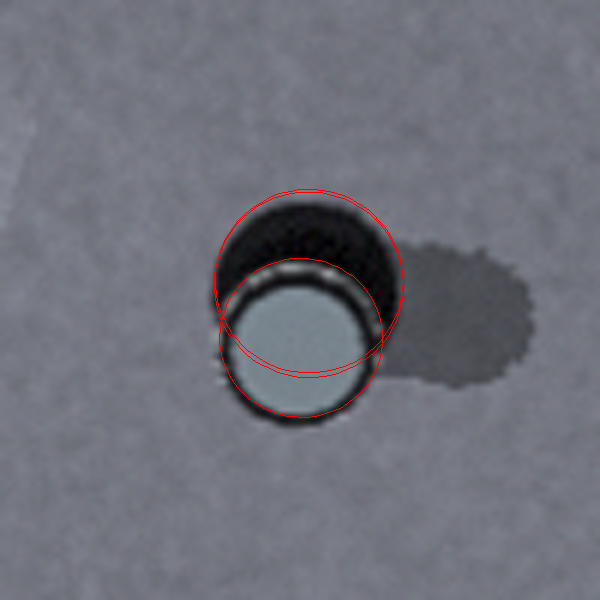

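Overlay: the lens sits about 2 mm further down the picture than predicted, which gives (0.591, 0.0885). The ring centre shifts to about (0.540, -0.234). I'll descend halfway over the lens and look again.

Emit:
arm_command:
  slide:
    - [3.5, -6.2, 20]
    - [3.5, -6.2, 30]
    - [0, 0, 30]
    - [0, 0, 30]
    - [0, 0, 15]
  turn: [0, 0, 0, 0, 0]
  grip: [0, 0, 0, 0, 0]

```text
clock: 3.28
position: [0.5895, 0.0823, 0.1025]
ee_rot: [0.983, 0.183, -0.002, 0.001]
ft_force: [-0.0, 0.3, 0.3]
grip_width: 1.002
```

```bash
python3 -c "
from h import *
ci=manip.camera_info('wrist')
im=manip.camera('wrist');cv2.imwrite('pics/w3.png',im)
for d in manip.tip_of('lens_center','wrist')[:2]: print(d['score'],c2w(ci,d['xyz']).round(4))
c=[.5912,.0885]
for q in [(c,0,.02),(c,.054,.015)]:
  p=fproj(ci,circ(*q));cv2.polylines(im,[p.astype(int)],True,(0,0,255),1)
cv2.imwrite('pics/ow3.png',im)
go([.5912,.0885,.019])
"
```

```text
0.68 [ 0.5346 -0.232   0.0608]
0.55 [0.586  0.0916 0.0236]
pos [0.5893 0.0825 0.1032] tool delta mm [ 4.4 -4.9 84.2] eul [-180.      0.32   21.07] clk 3.3833 F [-0.   0.3 -0.9] T [ 0.07  0.02 -0.  ] w 1.004 q [ 0.21  0.43 -0.53  1.66  0.23  1.12 -1.59]
```

View pics/ow3.png

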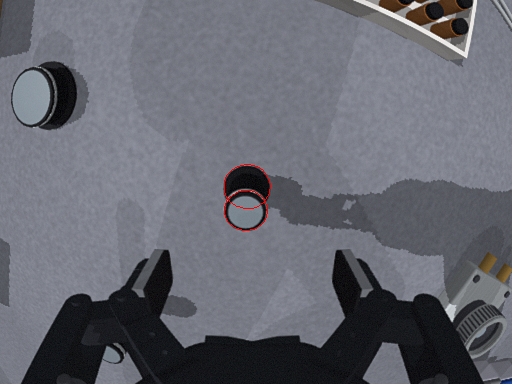

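The overlay matches the lens at (247,195). I'll descend to the grasp height, TCP z 19 mm.

Emit:
arm_command:
  slide:
    - [2.2, -2.5, 20]
    - [2.2, -2.4, 25]
    - [0, 0, 20]
    - [0, 0, 13]
    - [0, 0, 6]
    - [0, 0, 0]
  turn: [0, 0, 0, 0, 0, 0]
  grip: [0, 0, 0, 0, 0, 0]

```text
clock: 3.88
position: [0.5934, 0.0909, 0.0221]
ee_rot: [0.983, 0.184, -0.0, 0.0]
ft_force: [-0.4, -0.3, 0.2]
grip_width: 1.0
```

```bash
python3 -c "
from h import *
im=manip.camera('wrist');cv2.imwrite('pics/w4.png',im)
go([.5912,.0885,.019])
"
```

```text
pos [0.5939 0.0914 0.0231] tool delta mm [-3.6  1.7  4.1] eul [ 1.7997e+02 -3.0000e-02  2.1190e+01] clk 3.9333 F [ 0.3 -0.1  0.7] T [-0.02 -0.08 -0.01] w 1.007 q [ 0.17  0.53 -0.5   1.71  0.3   0.98 -1.64]
```

View pics/w4.png

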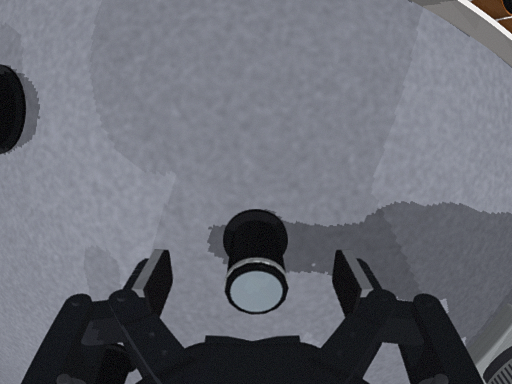

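The wrist view shows the lens (glass at 257,285) between the open pads, nearly centred. I'll make a small correction and close.

Emit:
arm_command:
  slide:
    - [-3, 1.5, 3.5]
    - [0, 0, 0]
    - [0, 0, 0]
    - [0, 0, 0]
    - [0, 0, 0]
    - [0, 0, 0]
    - [0, 0, 0]
    - [0, 0, 0]
    - [0, 0, 0]
    - [0, 0, 0]
  turn: [0, 0, 0, 0, 0, 0, 0, 0, 0, 0]
  grip: [0, 0, 0.9, 0.9, 0.9, 0.9, 0.9, 0.9, 0.9, 0.9]
  newtons: 35

```text
clock: 4.77
position: [0.5914, 0.0896, 0.0191]
ee_rot: [0.983, 0.184, 0.0, 0.0]
ft_force: [0.4, -0.1, 4.3]
grip_width: 0.343
```

```bash
python3 -c "
from h import *
im=manip.camera('wrist');cv2.imwrite('pics/w5.png',im)
go([.5912,.0885,.019])
"
```

```text
pos [0.5914 0.0896 0.0191] tool delta mm [-0.6  1.   0.1] eul [ 1.7999e+02 -3.0000e-02  2.1250e+01] clk 4.8167 F [-0.4 -0.4  4.7] T [-0.1   0.18  0.05] w 0.345 q [ 0.17  0.53 -0.5   1.72  0.3   0.97 -1.64]
```

View pics/w5.png

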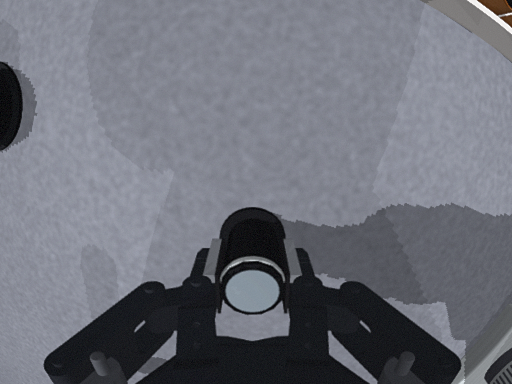

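Gripped: the opening is 0.345, which is 29 mm, matching the 30 mm barrel. I'll lift and carry it to the cell.

Emit:
arm_command:
  slide:
    - [0, 0, -10]
    - [0, 0, -20]
    - [0, 0, -30]
    - [0, 0, -30]
    - [0, 0, -25]
    - [-8, 14, -15]
    - [-15, 25, 0]
    - [-17, 29, 0]
    - [-17, 29, 0]
    - [-17, 29, 0]
  turn: [0, 0, 0, 0, 0, 0, 0, 0, 0, 0]
  grip: [0.9, 0.9, 0.9, 0.9, 0.9, 0.9, 0.9, 0.9, 0.9, 0.9]

```text
clock: 5.65
position: [0.5671, -0.0559, 0.1492]
ee_rot: [0.983, 0.185, -0.0, 0.0]
ft_force: [-0.2, -0.6, -1.5]
grip_width: 0.343
```

Emit:
arm_command:
  slide:
    - [-17, 29, 0]
    - [-17, 29, 0]
    - [-17, 29, 0]
    - [-16, 28, 0]
    - [-14, 24, 0]
    - [-6, 11, 0]
    - [0, 0, 0]
    - [0, 0, 0]
    - [0, 0, 0]
  turn: [0, 0, 0, 0, 0, 0, 0, 0, 0]
  grip: [0.9, 0.9, 0.9, 0.9, 0.9, 0.9, 0.9, 0.9, 0.9]

```text
clock: 6.4
position: [0.5415, -0.2242, 0.1489]
ee_rot: [0.983, 0.185, 0.0, -0.0]
ft_force: [-0.0, 0.5, -1.6]
grip_width: 0.34
```

```bash
python3 -c "
from h import *
ci=manip.camera_info('wrist')
im=manip.camera('wrist');cv2.imwrite('pics/w6.png',im)
c=[.540,-.234]
for q in [(c,.07,.034),(c,.07,.027)]:
  p=fproj(ci,circ(*q));cv2.polylines(im,[p.astype(int)],True,(0,0,255),1)
cv2.imwrite('pics/ow6.png',im)
cs=manip.camera('scene');cv2.imwrite('pics/s6.png',cv2.resize(cs[150:350,50:250],(600,600)))
go([.540,-.234,.0745])
"
```

```text
pos [ 0.5416 -0.2241  0.1489] tool delta mm [-5.1  8.6 74.4] eul [-1.7998e+02 -2.0000e-02  2.1390e+01] clk 6.5 F [ 0.4 -0.6 -1.5] T [-0.02 -0.01  0.02] w 0.34 q [ 0.65  0.34 -0.4   1.65  0.14  1.18 -0.99]
```

View pics/ow6.png

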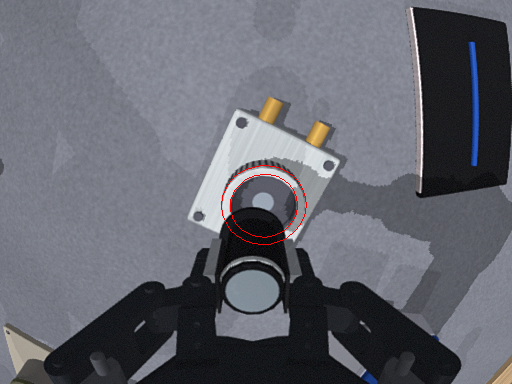

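View pics/s6.png

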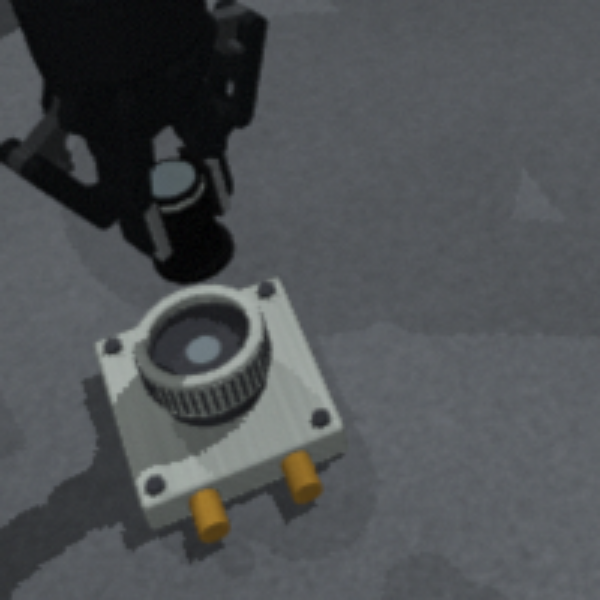

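```bash
python3 -c "
from h import *
ci=manip.camera_info('wrist')
im=cv2.imread('pics/w6.png')
outs=[]
for i,c in enumerate([[.540,-.234],[.5395,-.232]]):
  overlay(im,ci,[(c,.07,.034),(c,.07,.027)],'pics/t%d.png'%i,(210,145,100,100),4)
  outs.append(cv2.imread('pics/t%d.png'%i))
cv2.imwrite('pics/ow6b.png',np.hstack(outs))
"
```

```text
(no output)
```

View pics/ow6b.png

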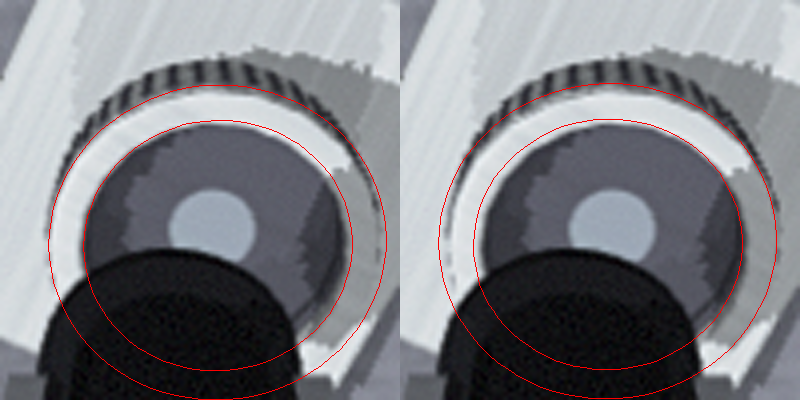

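The ring fits at about (0.5395, -0.234). I'll centre over it and lower to just inside the bore.

Emit:
arm_command:
  slide:
    - [-2.8, 4.3, 0]
    - [-2.8, 4.3, 0]
    - [0, 0, 0]
    - [0, 0, 10]
    - [0, 0, 15]
    - [0, 0, 15]
    - [0, 0, 10]
    - [0, 0, 0]
    - [0, 0, 0]
    - [0, 0, 0]
  turn: [0, 0, 0, 0, 0, 0, 0, 0, 0, 0]
  grip: [0.9, 0.9, 0.9, 0.9, 0.9, 0.9, 0.9, 0.9, 0.9, 0.9]

```text
clock: 7.33
position: [0.5394, -0.2361, 0.0995]
ee_rot: [0.983, 0.184, 0.0, 0.0]
ft_force: [0.8, 0.6, -0.6]
grip_width: 0.338
```

```bash
python3 -c "
from h import *
im=manip.camera('wrist');cv2.imwrite('pics/w7.png',im)
go([.5395,-.234,.0745])
t=manip.camera('top');s=manip.camera('scene')
a=cv2.resize(s[200:320,60:180],(400,400));b=cv2.resize(t[130:250,335:455],(400,400))
cv2.imwrite('pics/s7.png',np.hstack([a,b]))
"
```

```text
pos [ 0.5396 -0.2362  0.0997] tool delta mm [ 0.7 -2.1 25.2] eul [ 1.7994e+02 -6.0000e-02  2.1250e+01] clk 7.3833 F [ 0.2  0.6 -1.1] T [ 0.02  0.01 -0.01] w 0.339 q [ 0.65  0.39 -0.39  1.7   0.16  1.09 -0.98]
```

View pics/w7.png

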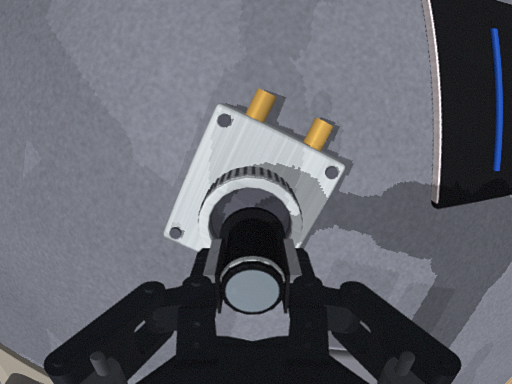

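View pics/s7.png

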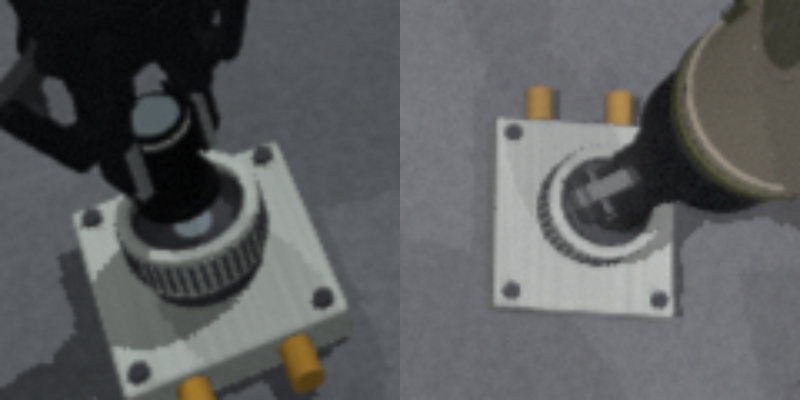

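The foot is still 10 mm above the rim, with a 2 mm lateral offset. I'll correct that, then lower slowly.

Emit:
arm_command:
  slide:
    - [0.6, -2, 0]
    - [0, 0, 0]
    - [0, 0, 4]
    - [0, 0, 5]
    - [0, 0, 5]
    - [0, 0, 4]
    - [0, 0, 0]
    - [0, 0, 0]
  turn: [0, 0, 0, 0, 0, 0, 0, 0]
  grip: [0.9, 0.9, 0.9, 0.9, 0.9, 0.9, 0.9, 0.9]

```text
clock: 8.15
position: [0.5386, -0.2339, 0.0804]
ee_rot: [0.983, 0.184, -0.0, -0.0]
ft_force: [-0.6, -0.6, -1.2]
grip_width: 0.344
```

```bash
python3 -c "
from h import *
im=manip.camera('wrist');cv2.imwrite('pics/w8.png',cv2.resize(im[130:330,150:350],(600,600)))
go([.5395,-.234,.0741])
"
```

```text
pos [ 0.5388 -0.234   0.0807] tool delta mm [0.6 0.3 6.6] eul [-1.7999e+02  1.0000e-02  2.1250e+01] clk 8.2 F [-0.9 -0.1 -1.4] T [-0.01  0.02 -0.02] w 0.339 q [ 0.65  0.41 -0.38  1.71  0.17  1.05 -0.99]
```

View pics/w8.png

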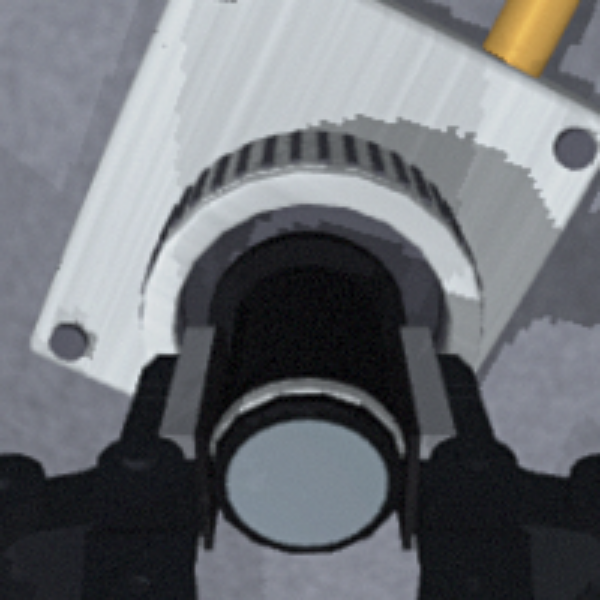

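The foot is inside the bore with roughly even clearance left and right (about 34 px each side), and there is no contact force. I'll lower to contact in small steps.

Emit:
arm_command:
  slide:
    - [0.5, 0.2, 2]
    - [0, 0, 2]
    - [0, 0, 1.5]
    - [0, 0, 0.7]
    - [0, 0, 0]
    - [0, 0, 0]
  turn: [0, 0, 0, 0, 0, 0]
  grip: [0.9, 0.9, 0.9, 0.9, 0.9, 0.9]

```text
clock: 8.7
position: [0.5394, -0.234, 0.0746]
ee_rot: [0.983, 0.184, 0.0, 0.0]
ft_force: [0.1, -0.7, -1.8]
grip_width: 0.344
```

Emit:
arm_command:
  slide:
    - [0, 0, 0.5]
    - [0, 0, 0]
    - [0, 0, 0.5]
    - [0, 0, 0]
    - [0, 0, 0]
  turn: [0, 0, 0, 0, 0]
  grip: [0.9, 0.9, 0.9, 0.9, 0.9]

```text
clock: 9.12
position: [0.5395, -0.2341, 0.0741]
ee_rot: [0.983, 0.184, 0.0, 0.0]
ft_force: [-3.5, 2.0, 4.0]
grip_width: 0.34
```

Contact is confirmed: force z went from -1.8 to +4 N at TCP z 0.0741, as expected. Releasing.

Emit:
arm_command:
  slide:
    - [0, 0, 0]
    - [0, 0, 0]
    - [0, 0, 0]
    - [0, 0, 0]
    - [0, 0, 0]
    - [0, 0, 0]
  turn: [0, 0, 0, 0, 0, 0]
  grip: [0.6, 0.4, 0.2, 0, 0, 0]

```text
clock: 9.62
position: [0.5394, -0.234, 0.0736]
ee_rot: [0.983, 0.184, 0.0, 0.0]
ft_force: [0.5, -0.7, 0.2]
grip_width: 0.999
```

```bash
python3 -c "
from h import *
im=manip.camera('wrist');cv2.imwrite('pics/w9.png',cv2.resize(im[130:330,150:350],(600,600)))
go([.5395,-.234,.045])
"
```

```text
pos [ 0.5394 -0.234   0.0736] tool delta mm [ 0.1  0.1 28.6] eul [180.    -0.    21.25] clk 9.6667 F [-0.6  0.4 -0.3] T [-0.02  0.02  0.  ] w 0.996 q [ 0.64  0.42 -0.38  1.72  0.18  1.04 -1.  ]
```

View pics/w9.png

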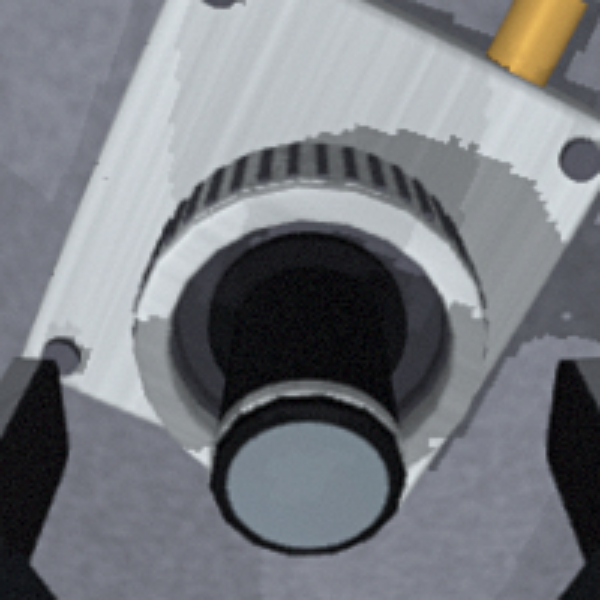

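The lens stands upright in the cell, nearly centred, and the ring lies midway between the open fingers. To leave wrist range for the clockwise turn, I'll pre-turn counterclockwise.

Emit:
arm_command:
  slide:
    - [0, 0, 0]
    - [0, 0, 0]
    - [0, 0, 0]
    - [0, 0, 0]
    - [0, 0, 0]
    - [0, 0, 0]
    - [0, 0, 0]
    - [0, 0, 0]
    - [0, 0, 0]
  turn: [-3, -6, -7, -7, -7, -7, -5, 0, 0]
  grip: [0, 0, 0, 0, 0, 0, 0, 0, 0]

```text
clock: 10.42
position: [0.5393, -0.2341, 0.0736]
ee_rot: [0.852, 0.523, 0.0, -0.0]
ft_force: [0.7, 0.4, 0.1]
grip_width: 1.001
```

```bash
python3 -c "
from h import *
ci=manip.camera_info('wrist')
im=manip.camera('wrist');cv2.imwrite('pics/w10.png',im)
overlay(im,ci,[([.5395,-.234],.07,.034),([.5395,-.234],.07,.027)],'pics/ow10.png',(150,130,200,200),3)
go([.5395,-.234,.046])
"
```

```text
pos [ 0.5393 -0.234   0.0736] tool delta mm [ 0.1  0.1 27.6] eul [-180.     -0.     63.05] clk 10.4667 F [0.2 0.4 0.8] T [ 0.05  0.02 -0.01] w 1.003 q [ 0.75  0.44 -0.51  1.71  0.24  1.05 -0.31]
```

View pics/ow10.png

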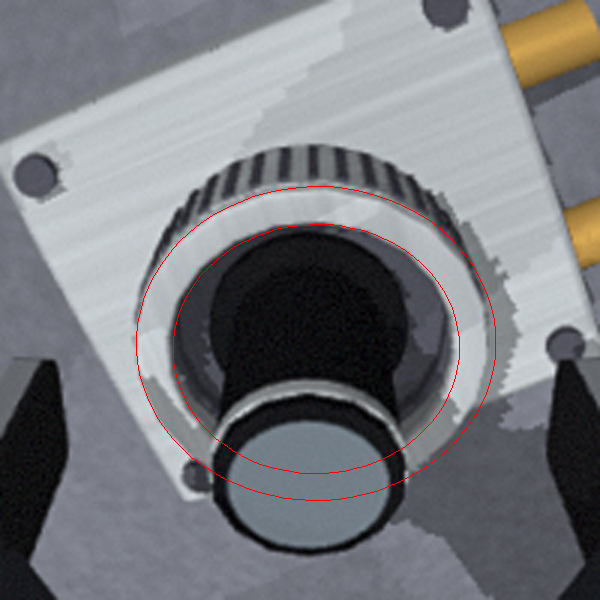

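The ring remains centred between the fingers after the pre-turn (joint 7 at -0.31). I'll descend over it.

Emit:
arm_command:
  slide:
    - [0, 0, 6]
    - [0, 0, 8]
    - [0, 0, 7]
    - [0, 0, 4.5]
    - [0, 0, 2]
    - [0, 0, 0]
    - [0, 0, 0]
  turn: [0, 0, 0, 0, 0, 0, 0]
  grip: [0, 0, 0, 0, 0, 0, 0]

```text
clock: 11.05
position: [0.5394, -0.2339, 0.046]
ee_rot: [0.852, 0.524, -0.0, -0.0]
ft_force: [-0.1, -0.2, 0.2]
grip_width: 1.001
```

```bash
python3 -c "
from h import *
im=manip.camera('wrist');cv2.imwrite('pics/w11.png',im)
go([.5395,-.234,.046])
"
```

```text
pos [ 0.5396 -0.234   0.0463] tool delta mm [-0.  -0.1  0.3] eul [179.98  -0.    63.24] clk 11.1 F [-0.6 -0.4 -0.3] T [-0.   -0.02  0.05] w 0.999 q [ 0.74  0.47 -0.5   1.73  0.26  1.   -0.33]
```

View pics/w11.png

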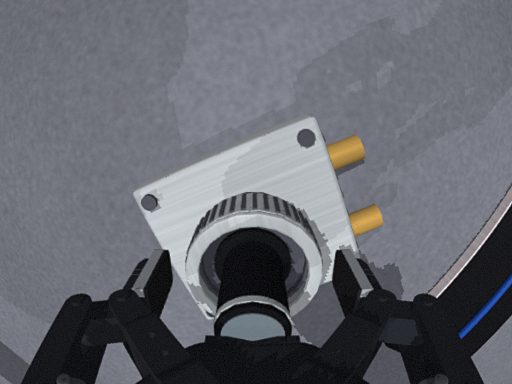

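The ring is between the pads with similar gaps on both sides. Closing.

Emit:
arm_command:
  slide:
    - [0, 0, 0]
    - [0, 0, 0]
    - [0, 0, 0]
    - [0, 0, 0]
    - [0, 0, 0]
    - [0, 0, 0]
    - [0, 0, 0]
  turn: [0, 0, 0, 0, 0, 0, 0]
  grip: [0.5, 0.5, 0.5, 0.5, 0.5, 0.5, 0.5]
  newtons: 50

```text
clock: 11.68
position: [0.5402, -0.2344, 0.0474]
ee_rot: [0.852, 0.524, 0.001, 0.001]
ft_force: [-1.1, -0.3, 7.1]
grip_width: 0.786
```

```bash
python3 -c "
from h import *
im=manip.camera('wrist');cv2.imwrite('pics/w12.png',im)
go([.5395,-.234,.046])
"
```

```text
pos [ 0.5402 -0.2344  0.0474] tool delta mm [ 0.  -0.8  1.4] eul [1.7987e+02 1.0000e-02 6.3240e+01] clk 11.7333 F [-2.8  0.1  7.1] T [-0.06  0.1   0.03] w 0.783 q [ 0.74  0.47 -0.5   1.73  0.26  1.   -0.33]
```

View pics/w12.png

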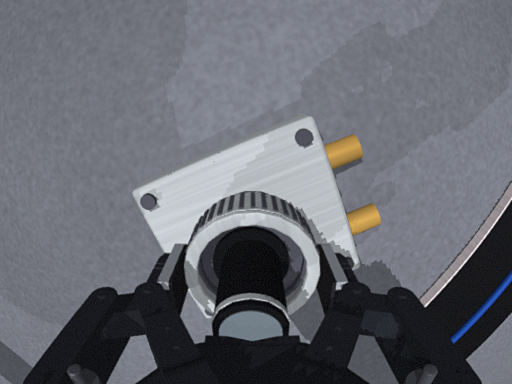

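Gripped at about 67 mm. I'll turn clockwise, following the sink, starting with a test portion.

Emit:
arm_command:
  slide:
    - [0, 0, 0.1]
    - [0, 0, 0.2]
    - [0, 0, 0.2]
    - [0, 0, 0.2]
    - [0, 0, 0.2]
    - [0, 0, 0]
  turn: [2, 4, 5, 5, 5, 0]
  grip: [0.5, 0.5, 0.5, 0.5, 0.5, 0.5]

```text
clock: 12.23
position: [0.5402, -0.2344, 0.0465]
ee_rot: [0.934, 0.358, 0.001, 0.001]
ft_force: [-1.1, -0.1, 7.4]
grip_width: 0.783
```

```bash
python3 -c "
from h import *
im=manip.camera('wrist');cv2.imwrite('pics/w13.png',cv2.resize(im[180:340,150:350],(750,600)))
go([.5395,-.234,.046])
"
```

```text
pos [ 0.5402 -0.2344  0.0465] tool delta mm [-0.3 -0.8  0.5] eul [ 1.7987e+02 -3.0000e-02  4.2150e+01] clk 12.2833 F [-1.   0.7  7. ] T [-0.2   0.1  -0.17] w 0.782 q [ 0.68  0.46 -0.43  1.73  0.22  0.99 -0.67]
```

View pics/w13.png

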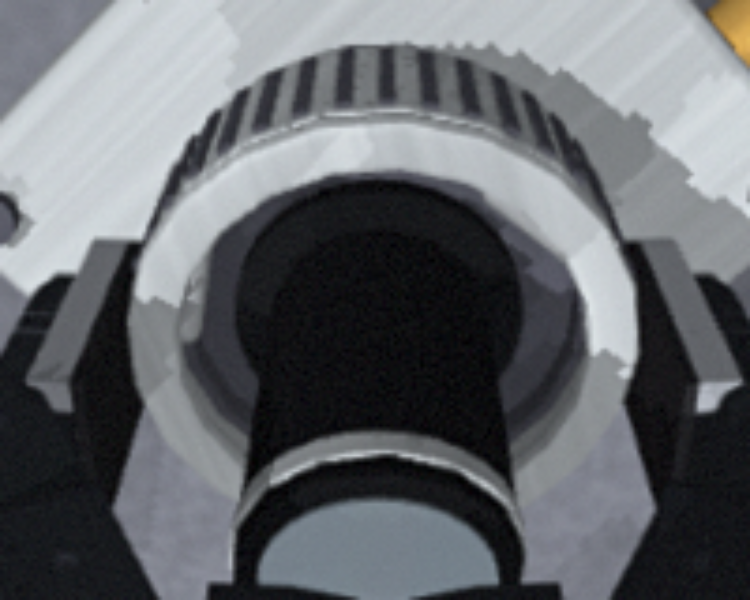

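Torque of -0.17 N m matches the thread drag, and a clip is starting to show at the left inner edge (190,300). Continuing.

Emit:
arm_command:
  slide:
    - [0, 0, 0.2]
    - [0, 0, 0.2]
    - [0, 0, 0.2]
    - [0, 0, 0.2]
    - [0, 0, 0.2]
    - [0, 0, 0.2]
    - [0, 0, 0.2]
    - [0, 0, 0.2]
    - [0, 0, 0]
    - [0, 0, 0]
  turn: [4, 5, 5, 5, 5, 5, 5, 4, 0, 0]
  grip: [0.5, 0.5, 0.5, 0.5, 0.5, 0.5, 0.5, 0.5, 0.5, 0.5]

```text
clock: 13.12
position: [0.5402, -0.2344, 0.0449]
ee_rot: [0.999, 0.037, 0.001, 0.001]
ft_force: [-1.6, 0.1, 7.7]
grip_width: 0.783
```

```bash
python3 -c "
from h import *
im=manip.camera('wrist');cv2.imwrite('pics/w14.png',cv2.resize(im[180:340,150:350],(750,600)))
go([.5395,-.234,.046])
"
```

```text
pos [ 0.5402 -0.2344  0.045 ] tool delta mm [-0.7 -0.5 -1. ] eul [ 1.7992e+02 -1.0000e-01  4.2300e+00] clk 13.1667 F [-1.   0.9  6.5] T [-0.33  0.32 -0.13] w 0.779 q [ 0.58  0.44 -0.31  1.74  0.16  0.98 -1.28]
```

View pics/w14.png

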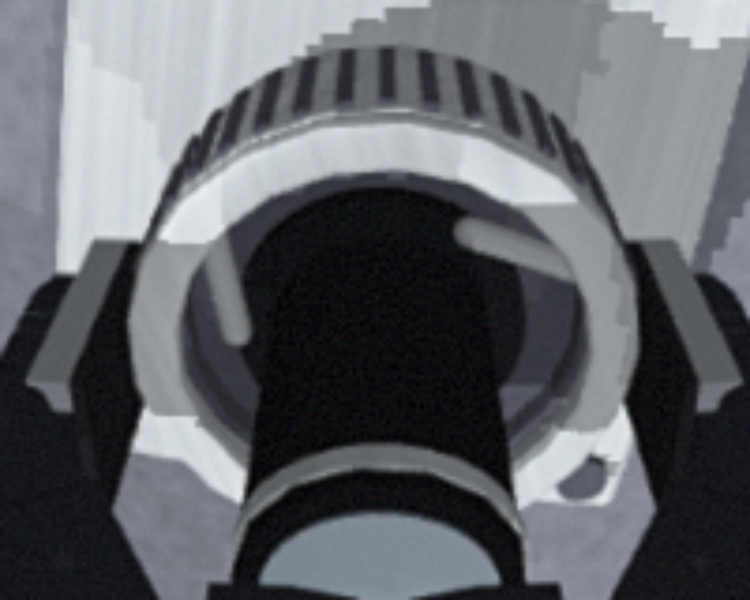

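The clips have swung in over the foot, with 59° turned so far. I'll continue slowly to the stop.

Emit:
arm_command:
  slide:
    - [0, 0, 0.1]
    - [0, 0, 0.1]
    - [0, 0, 0]
    - [0, 0, 0]
  turn: [2, 3, 0, 0]
  grip: [0.5, 0.5, 0.5, 0.5]

```text
clock: 13.5
position: [0.5402, -0.2344, 0.0447]
ee_rot: [1.0, -0.007, 0.001, 0.001]
ft_force: [-0.8, 0.8, 6.9]
grip_width: 0.781
```

```bash
python3 -c "
from h import *
go([.5395,-.234,.046])
"
```

```text
pos [ 0.5402 -0.2344  0.0447] tool delta mm [-0.7 -0.4 -1.3] eul [ 1.7993e+02 -1.1000e-01 -7.8000e-01] clk 13.5 F [-0.8  0.8  6.9] T [-0.25  0.31 -0.12] w 0.781 q [ 0.57  0.44 -0.29  1.74  0.15  0.98 -1.36]
```

Emit:
arm_command:
  slide:
    - [0, 0, 0.1]
    - [0, 0, 0.1]
    - [0, 0, 0]
    - [0, 0, 0]
  turn: [2, 2, 0, 0]
  grip: [0.5, 0.5, 0.5, 0.5]

```text
clock: 13.83
position: [0.5402, -0.2344, 0.0446]
ee_rot: [0.999, -0.04, 0.001, 0.001]
ft_force: [-1.5, -1.1, 8.7]
grip_width: 0.788
```

```bash
python3 -c "
from h import *
go([.5395,-.234,.046])
"
```

```text
pos [ 0.5402 -0.2344  0.0446] tool delta mm [-0.7 -0.3 -1.4] eul [ 1.7989e+02 -1.0000e-01 -4.6000e+00] clk 13.8333 F [-1.5 -1.1  8.7] T [-0.46  0.48  1.43] w 0.788 q [ 0.56  0.44 -0.28  1.74  0.15  0.98 -1.43]
```

The moment jumped to +1.43 N m after 67.8° total, which is consistent with reaching the stop. One small further nudge to confirm.

Emit:
arm_command:
  slide:
    - [0, 0, 0]
    - [0, 0, 0]
    - [0, 0, 0]
  turn: [1.5, 0, 0]
  grip: [0.5, 0.5, 0.5]

```text
clock: 14.08
position: [0.5402, -0.2344, 0.0447]
ee_rot: [0.998, -0.055, 0.001, 0.0]
ft_force: [-1.2, 0.3, 8.0]
grip_width: 0.781
```

```bash
python3 -c "
from h import *
im=manip.camera('wrist');cv2.imwrite('pics/w15.png',cv2.resize(im[180:340,150:350],(750,600)))
go([.5395,-.234,.046])
"
```

```text
pos [ 0.5402 -0.2344  0.0447] tool delta mm [-0.8 -0.3 -1.4] eul [ 1.7996e+02 -1.2000e-01 -6.2800e+00] clk 14.1333 F [-2.6  0.8  7.5] T [ 0.11  0.31 -0.17] w 0.778 q [ 0.56  0.44 -0.28  1.74  0.14  0.98 -1.45]
```

View pics/w15.png

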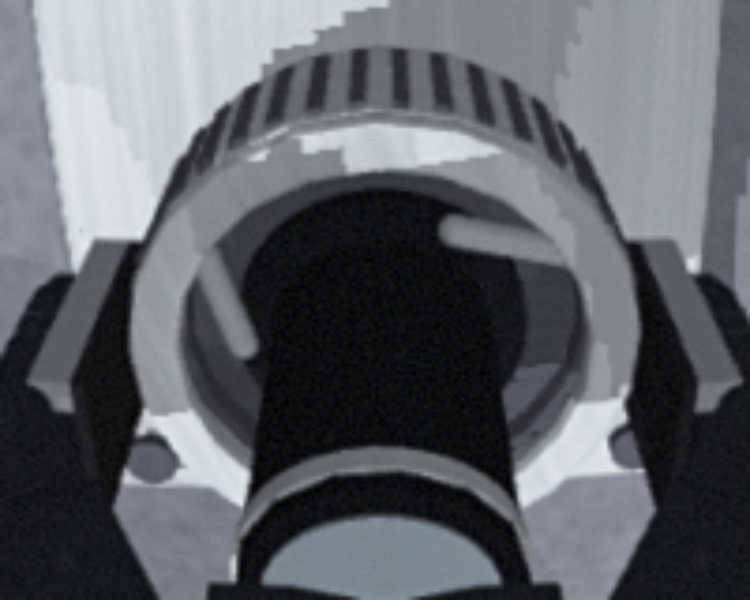

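The moment dropped back and the knurl shifted relative to the pads (stripes from x=345/388 to 355/400, clips rotated back in the tool frame). So the fingers slipped on the ring, probably at the stop. I'll tighten the grip and turn a bit more to prove it's at the stop rather than slipping early.

Emit:
arm_command:
  slide:
    - [0, 0, 0]
    - [0, 0, 0]
    - [0, 0, 0]
    - [0, 0, 0]
    - [0, 0, 0]
  turn: [0, 0, 2, 0, 0]
  grip: [0.5, 0.5, 0.5, 0.5, 0.5]
  newtons: 90

```text
clock: 14.55
position: [0.5403, -0.2344, 0.045]
ee_rot: [0.997, -0.072, 0.001, 0.0]
ft_force: [-3.2, 1.3, 11.7]
grip_width: 0.764
```

```bash
python3 -c "
from h import *
im=manip.camera('wrist');cv2.imwrite('pics/w16.png',cv2.resize(im[180:340,150:350],(750,600)))
go([.5395,-.234,.046])
"
```

```text
pos [ 0.5403 -0.2344  0.045 ] tool delta mm [-0.8 -0.3 -1. ] eul [ 1.7995e+02 -1.3000e-01 -8.2800e+00] clk 14.6 F [-3.9  0.6 11.4] T [ 0.25  0.67 -0.22] w 0.764 q [ 0.55  0.44 -0.27  1.74  0.14  0.98 -1.49]
```

Emit:
arm_command:
  slide:
    - [0, 0, 0]
    - [0, 0, 0]
    - [0, 0, 0]
  turn: [2, 0, 0]
  grip: [0.5, 0.5, 0.5]

```text
clock: 14.85
position: [0.5402, -0.2344, 0.045]
ee_rot: [0.996, -0.089, 0.001, 0.001]
ft_force: [-2.5, 0.3, 10.8]
grip_width: 0.762
```

```bash
python3 -c "
from h import *
im=manip.camera('wrist');cv2.imwrite('pics/w17.png',cv2.resize(im[180:340,150:350],(750,600)))
go([.5395,-.234,.046])
a=[cv2.imread('pics/w%d.png'%i)[30:370,100:660] for i in (14,15,16,17)]
cv2.imwrite('pics/cmp.png',cv2.resize(np.vstack([np.hstack(a[:2]),np.hstack(a[2:])]),(800,486)))
"
```

```text
pos [ 0.5403 -0.2344  0.045 ] tool delta mm [-0.8 -0.2 -1. ] eul [ 1.7994e+02 -1.3000e-01 -1.0190e+01] clk 14.9 F [-4.   0.6 11.5] T [0.19 0.72 0.74] w 0.762 q [ 0.55  0.44 -0.26  1.74  0.13  0.98 -1.52]
```

View pics/cmp.png

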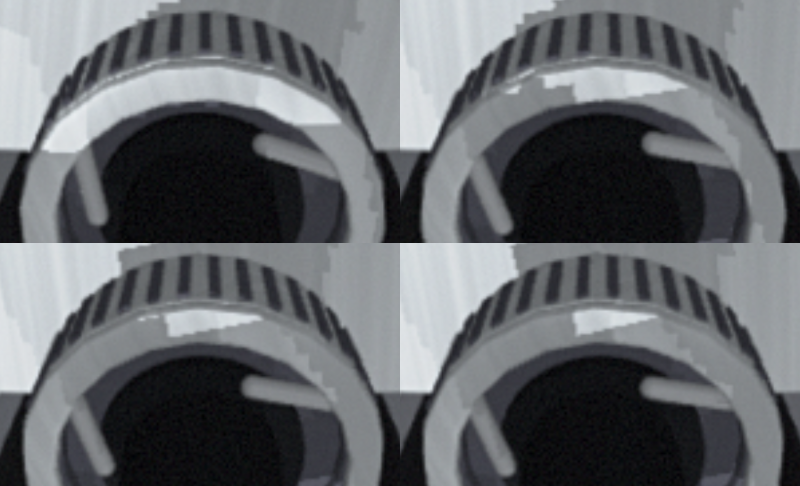

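I'll measure the ring's world angle from the knurl stripes across these pictures.

```bash
cat > knurl.py <<'E'
from h import *
def setup():
    o=manip.get_obs();ci=manip.camera_info('wrist')
    Rc=cv2.Rodrigues(np.array(ci['rvec'],float))[0];tc=np.array(ci['tvec'],float).ravel()
    Rt=R.from_quat(o['ee_rot']).as_matrix();pt=o['position']
    return Rc@Rt, Rc@pt+tc   # tool->cam
def ci_at(M,ci0,yaw,pos):
    Rt=R.from_euler('xyz',[180,0,yaw],degrees=True).as_matrix()
    A=M[0]@Rt.T; t=M[1]-A@np.array(pos)
    c=dict(ci0);c['rvec']=cv2.Rodrigues(A)[0];c['tvec']=t;return c
def prof(im,crop,ci,yaw,ctr,zr):
    # world azimuth around far side in tool +x direction (yaw)
    az=np.radians(np.arange(yaw-38,yaw+38,.25))
    S=0
    for z in zr:
        P=np.c_[ctr[0]+.034*np.cos(az),ctr[1]+.034*np.sin(az),np.full(az.size,z)]
        p=fproj(ci,P)
        if crop: p=(p-[150,180]+.5)*3.75-.5
        S=S+cv2.remap(im,p[:,0].astype(np.float32)[None],p[:,1].astype(np.float32)[None],cv2.INTER_LINEAR)[0].astype(float)
    return az,S/len(zr)
E
python3 - <<'E'
from knurl import *
M=setup();ci0=manip.camera_info('wrist')
L=[('w11',63.24,(.5395,-.234,.0462),0),('w12',63.24,(.5402,-.2344,.0474),0),('w13',42.15,(.5402,-.2344,.0465),1),('w14',4.23,(.5402,-.2344,.0450),1),('w15',-6.28,(.5402,-.2344,.0447),1),('w16',-8.28,(.5403,-.2344,.045),1),('w17',-10.19,(.5403,-.2344,.045),1)]
D={}
for n,y,p,cr in L:
    im=cv2.cvtColor(cv2.imread(f'pics/{n}.png'),cv2.COLOR_BGR2GRAY)
    ci=ci_at(M,ci0,y,p); ctr=(.5400,-.2342)
    az,s=prof(im,cr,ci,y,ctr,np.linspace(.056,.062,5))
    d=np.degrees(az)
    s=s-cv2.GaussianBlur(s[None],(0,0),24)[0]
    w=np.hanning(len(s))
    best=[]
    for T in np.arange(5,16,.05):
        best.append((abs((s*w*np.exp(-2j*np.pi*d/T)).sum()),T))
    D[n]=(d,s,w)
    print(n,max(best))
T0=float(__import__('os').environ.get('T',0)) or None
for N in (36,40,45,48):
    T=360/N
    print(N,[(n,round(float(-np.angle((s*w*np.exp(-2j*np.pi*d/T)).sum())/(2*np.pi)*T),2),round(float(abs((s*w*np.exp(-2j*np.pi*d/T)).sum())))) for n,(d,s,w) in D.items()])
E
```

```text
w11 (np.float64(3117.789144795507), np.float64(8.699999999999987))
w12 (np.float64(3172.6594401720427), np.float64(8.749999999999986))
w13 (np.float64(2955.8099929785644), np.float64(8.749999999999986))
w14 (np.float64(2709.9088465926084), np.float64(8.749999999999986))
w15 (np.float64(2735.486041353584), np.float64(8.749999999999986))
w16 (np.float64(2777.6276265155584), np.float64(8.799999999999986))
w17 (np.float64(2795.033004710517), np.float64(8.749999999999986))
36 [('w11', -2.52, 1329), ('w12', -2.36, 1364), ('w13', -3.71, 1291), ('w14', -1.4, 1202), ('w15', -4.92, 1221), ('w16', 3.16, 1292), ('w17', 1.82, 1280)]
40 [('w11', 4.14, 2978), ('w12', 4.29, 3036), ('w13', 1.02, 2836), ('w14', -0.81, 2619), ('w15', 3.93, 2638), ('w16', 2.0, 2699), ('w17', 0.6, 2708)]
45 [('w11', 2.79, 2079), ('w12', 2.92, 2105), ('w13', -2.3, 1925), ('w14', -0.28, 1689), ('w15', 2.72, 1758), ('w16', 0.79, 1738), ('w17', -0.64, 1773)]
48 [('w11', -0.86, 684), ('w12', -0.77, 681), ('w13', 0.55, 595), ('w14', -0.14, 470), ('w15', 1.98, 553), ('w16', 0.09, 528), ('w17', -1.26, 562)]
```

Measured from the knurl, the ring followed the tool fully to 59°. It then lost 6.2° to slip, then followed again with the 90 N grip, for about 66.6° total. So it may not have been at the stop yet. I'll continue turning with the firm grip.

Emit:
arm_command:
  slide:
    - [0, 0, 0.1]
    - [0, 0, 0]
    - [0, 0, 0]
  turn: [2.5, 0, 0]
  grip: [0.5, 0.5, 0.5]
  newtons: 110

```text
clock: 15.15
position: [0.5371, -0.2336, 0.0449]
ee_rot: [0.994, -0.112, -0.002, -0.0]
ft_force: [-21.6, 6.5, 28.3]
grip_width: 0.749
```

```bash
cat > meas.py <<'E'
from knurl import *
import sys
n=sys.argv[1]
M=setup();ci=manip.camera_info('wrist');o=manip.get_obs()
y=R.from_quat(o['ee_rot']).as_euler('xyz',degrees=True)[2]
im=manip.camera('wrist');cv2.imwrite(f'pics/{n}.png',im)
g=cv2.cvtColor(im,cv2.COLOR_BGR2GRAY)
az,s=prof(g,0,ci,y,(.54,-.2342),np.linspace(.056,.062,5))
d=np.degrees(az);s=s-cv2.GaussianBlur(s[None],(0,0),24)[0];w=np.hanning(len(s))
print('yaw',y.round(2),'phase',round(float(-np.angle((s*w*np.exp(-2j*np.pi*d/9)).sum())/(2*np.pi)*9),2))
go([.54,-.2344,.046])
E
python3 meas.py w18
```

```text
yaw -12.83 phase 3.26
pos [ 0.5371 -0.2336  0.0449] tool delta mm [ 3.   0.1 -1.1] eul [179.99   0.28 -12.83] clk 15.2 F [-20.4   7.2  28.4] T [ 2.03  4.26 -0.15] w 0.755 q [ 0.54  0.44 -0.26  1.75  0.13  0.98 -1.56]
```

Emit:
arm_command:
  slide:
    - [0, 0, 0.1]
    - [0, 0, 0]
    - [0, 0, 0]
  turn: [2.5, 0, 0]
  grip: [0.5, 0.5, 0.5]

```text
clock: 15.45
position: [0.5371, -0.2334, 0.0448]
ee_rot: [0.991, -0.133, -0.002, -0.0]
ft_force: [-20.8, 6.8, 28.0]
grip_width: 0.754
```

```bash
python3 meas.py w19
```

```text
yaw -15.32 phase 0.67
pos [ 0.5371 -0.2334  0.0448] tool delta mm [ 3.   0.2 -1.2] eul [179.99   0.28 -15.32] clk 15.5 F [-20.2   5.6  27.3] T [ 2.08  4.23 -0.2 ] w 0.753 q [ 0.53  0.44 -0.25  1.75  0.13  0.98 -1.6 ]
```

View pics/w19.png

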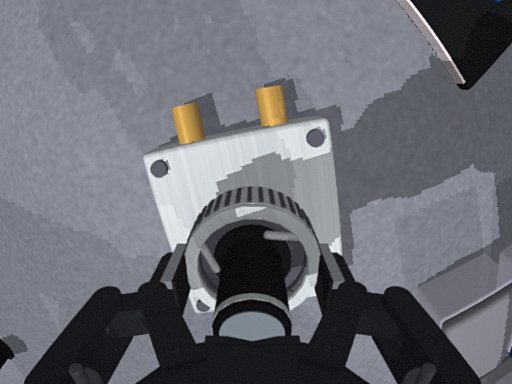

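The high force dragged the grip about 3 mm off-centre (side force 20 N). I'll release, let the arm settle back, and check the ring angle with nothing gripped.

Emit:
arm_command:
  slide:
    - [0, 0, 0]
    - [0, 0, 0]
    - [0, 0, 0]
    - [0, 0, 0]
    - [0, 0, 0]
    - [0, 0, 0]
  turn: [0, 0, 0, 0, 0, 0]
  grip: [0.3, 0.1, 0, 0, 0, 0]
  newtons: 50

```text
clock: 16.0
position: [0.5395, -0.234, 0.0429]
ee_rot: [0.991, -0.133, 0.0, -0.0]
ft_force: [-0.2, 0.5, -0.8]
grip_width: 1.004
```

```bash
python3 meas.py w20
python3 - <<'E'
import cv2
cv2.imwrite('pics/w20c.png',cv2.resize(cv2.imread('pics/w20.png')[180:340,150:350],(750,600)))
E
```

```text
yaw -15.25 phase 1.25
pos [ 0.5395 -0.234   0.0429] tool delta mm [ 0.6  0.3 -3.1] eul [-1.800e+02 -1.000e-02 -1.525e+01] clk 16.05 F [0.9 0.3 0.8] T [0.04 0.01 0.04] w 1.002 q [ 0.53  0.44 -0.25  1.75  0.13  0.97 -1.6 ]
```

View pics/w20c.png

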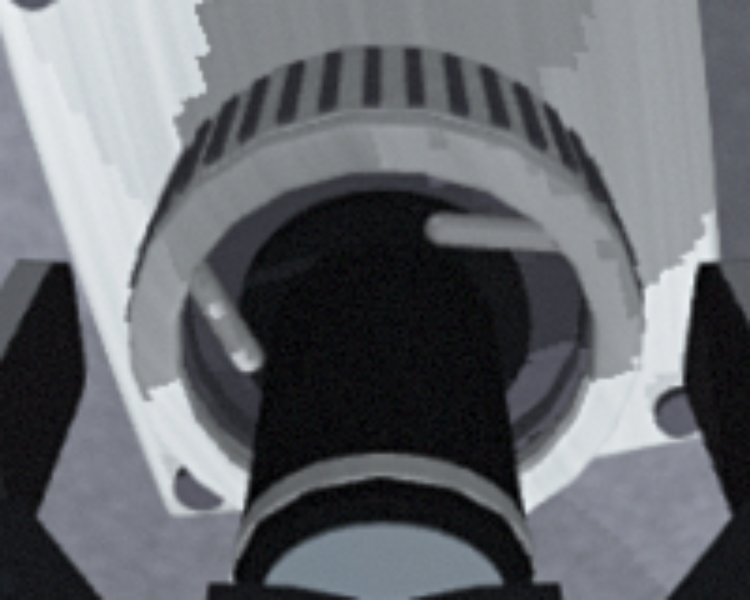

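With nothing gripped, the knurl phase implies about 65.9° (1.15 rad) of rotation. Added to the unknown start of 0 to 0.15 rad, that fits 1.25. To verify the stop, I'll turn back open, regrip at moderate force and turn clockwise again.

Emit:
arm_command:
  slide:
    - [0.6, 0.2, 0]
    - [0, 0, 0]
    - [0, 0, 0]
    - [0, 0, 0]
    - [0, 0, 0]
    - [0, 0, 0]
    - [0, 0, 0]
  turn: [-4, -7, -7, -7, -5, 0, 0]
  grip: [0, 0, 0, 0, 0, 0, 0]

```text
clock: 16.63
position: [0.5399, -0.2344, 0.0429]
ee_rot: [0.992, 0.127, 0.0, -0.0]
ft_force: [0.4, -0.0, 0.6]
grip_width: 1.002
```

```bash
python3 meas.py w21
```

```text
yaw 14.56 phase 2.54
pos [ 0.5399 -0.2344  0.043 ] tool delta mm [ 0.1  0.  -3. ] eul [-180.     -0.     14.54] clk 16.6833 F [-0.1  0.3  1.1] T [ 0.02 -0.05 -0.01] w 0.998 q [ 0.61  0.45 -0.34  1.74  0.18  0.98 -1.11]
```

Emit:
arm_command:
  slide:
    - [0, 0, 0]
    - [0, 0, 0]
    - [0, 0, 0]
    - [0, 0, 0]
    - [0, 0, 0]
    - [0, 0, 0]
    - [0, 0, 0]
  turn: [0, 0, 0, 0, 0, 0, 0]
  grip: [0.5, 0.5, 0.5, 0.5, 0.5, 0.5, 0.5]
  newtons: 60

```text
clock: 17.27
position: [0.54, -0.2344, 0.0435]
ee_rot: [0.992, 0.128, 0.0, 0.0]
ft_force: [-1.6, 0.5, 5.6]
grip_width: 0.761
```

```bash
python3 meas.py w22
```

```text
yaw 14.69 phase 2.55
pos [ 0.54   -0.2344  0.0435] tool delta mm [ 0.   0.  -2.5] eul [ 1.7998e+02 -1.0000e-02  1.4690e+01] clk 17.3167 F [-2.6 -0.2  5.8] T [ 0.09  0.48 -0.15] w 0.759 q [ 0.61  0.45 -0.34  1.74  0.18  0.98 -1.11]
```

Emit:
arm_command:
  slide:
    - [0, 0, 0]
    - [0, 0, 0]
    - [0, 0, 0]
  turn: [1.5, 0, 0]
  grip: [0.5, 0.5, 0.5]

```text
clock: 17.57
position: [0.54, -0.2344, 0.0435]
ee_rot: [0.993, 0.116, -0.0, 0.001]
ft_force: [-3.0, 0.6, 4.1]
grip_width: 0.758
```

```bash
python3 meas.py w23
```

```text
yaw 13.31 phase 1.59
pos [ 0.54   -0.2344  0.0434] tool delta mm [ 0.  -0.  -2.6] eul [1.7994e+02 1.0000e-02 1.3310e+01] clk 17.6167 F [-1.4  0.4  5.6] T [-0.04  0.51  1.03] w 0.762 q [ 0.61  0.45 -0.34  1.74  0.18  0.98 -1.14]
```

Torque is now 1.03 N m, well above the 0.15 N m drag, and the ring lags the tool. One more small push to see whether it moves at all.

Emit:
arm_command:
  slide:
    - [0, 0, 0]
    - [0, 0, 0]
    - [0, 0, 0]
  turn: [1, 0, 0]
  grip: [0.5, 0.5, 0.5]

```text
clock: 17.87
position: [0.54, -0.2344, 0.0434]
ee_rot: [0.994, 0.108, -0.0, 0.001]
ft_force: [-2.7, -2.1, 5.6]
grip_width: 0.76
```

```bash
python3 meas.py w24
```

```text
yaw 12.44 phase 1.25
pos [ 0.54   -0.2344  0.0434] tool delta mm [ 0.   0.  -2.6] eul [1.7991e+02 3.0000e-02 1.2440e+01] clk 17.9167 F [-3.4 -0.8  4.7] T [-0.25  0.59  2.32] w 0.758 q [ 0.6   0.45 -0.33  1.74  0.17  0.98 -1.15]
```

Emit:
arm_command:
  slide:
    - [0, 0, 0]
    - [0, 0, 0]
    - [0, 0, 0]
  turn: [2, 0, 0]
  grip: [0.5, 0.5, 0.5]

```text
clock: 18.17
position: [0.5409, -0.2342, 0.0435]
ee_rot: [0.996, 0.091, 0.001, 0.001]
ft_force: [1.7, -1.4, 2.0]
grip_width: 0.759
```

```bash
python3 meas.py w25
```

```text
yaw 10.46 phase 1.03
pos [ 0.5409 -0.2342  0.0435] tool delta mm [-0.9  0.  -2.5] eul [ 1.7992e+02 -9.0000e-02  1.0430e+01] clk 18.2167 F [ 3.2 -2.4  1.9] T [-0.32 -0.74  2.82] w 0.756 q [ 0.6   0.45 -0.33  1.74  0.17  0.98 -1.18]
```

The torque rises to 2.8 N m with almost no ring motion, so it's hard against the stop. I'll relieve part of the wind-up, release and rise straight up.

Emit:
arm_command:
  slide:
    - [0, 0, 0]
    - [0, 0, 0]
    - [0, 0, 0]
    - [0, 0, 0]
    - [0, 0, 0]
    - [0, 0, 0]
    - [0, 0, 0]
  turn: [-0.8, 0, 0, 0, 0, 0, 0]
  grip: [0.5, 0.5, 0.2, 0, 0, 0, 0]

```text
clock: 18.8
position: [0.5394, -0.2345, 0.0427]
ee_rot: [0.995, 0.096, -0.0, -0.0]
ft_force: [0.2, 0.3, -0.2]
grip_width: 0.999
```

```bash
python3 meas.py w26
```

```text
yaw 10.98 phase 1.91
pos [ 0.5395 -0.2344  0.0428] tool delta mm [ 0.5  0.1 -3.2] eul [-1.7998e+02  3.0000e-02  1.0990e+01] clk 18.85 F [ 0.2 -0.8  0.4] T [-0.    0.01 -0.02] w 1.0 q [ 0.6   0.45 -0.33  1.74  0.17  0.98 -1.17]
```

Emit:
arm_command:
  slide:
    - [0, 0, -6]
    - [0, 0, -12]
    - [0, 0, -20]
    - [0, 0, -25]
    - [0, 0, -30]
    - [0, 0, -30]
    - [0, 0, -20]
    - [0, 0, -10]
    - [0, 0, 0]
    - [0, 0, 0]
  turn: [0, 0, 0, 0, 0, 0, 0, 0, 0, 0]
  grip: [0, 0, 0, 0, 0, 0, 0, 0, 0, 0]

```text
clock: 19.68
position: [0.5397, -0.2343, 0.1959]
ee_rot: [0.995, 0.096, 0.0, 0.0]
ft_force: [0.3, 0.2, -1.0]
grip_width: 0.999
```

Run:
```python
from h import *
im=manip.camera('wrist');cv2.imwrite('pics/w27.png',im);ci=manip.camera_info('wrist')
p=fproj(ci,[.54,-.2344,.07])[0].astype(int);x0,y0=max(p[0]-50,0),max(p[1]-50,0)
a=cv2.resize(im[y0:y0+100,x0:x0+100],(400,400))
s=manip.camera('scene');b=cv2.resize(s[210:310,70:170],(400,400))
cv2.imwrite('pics/fin.png',np.hstack([a,b]))
for n in ('lens_center','ring_grip'):
  for d in manip.tip_of(n,'scene')[:1]: print(n,d['score'],c2w(manip.camera_info('scene'),d['xyz']).round(4))
go([.54,-.2344,.2])
```

```text
lens_center 0.96 [ 0.5372 -0.2349  0.0831]
ring_grip 0.64 [ 0.5407 -0.237   0.0658]
pos [ 0.5392 -0.2341  0.1944] tool delta mm [ 0.7  0.5 -5.6] eul [-1.7992e+02  1.2000e-01  1.1050e+01] clk 19.8833 F [ 0.3 -0.1  0. ] T [0.02 0.   0.02] w 1.0 q [ 0.62  0.3  -0.35  1.6   0.11  1.27 -1.12]
```

View pics/fin.png

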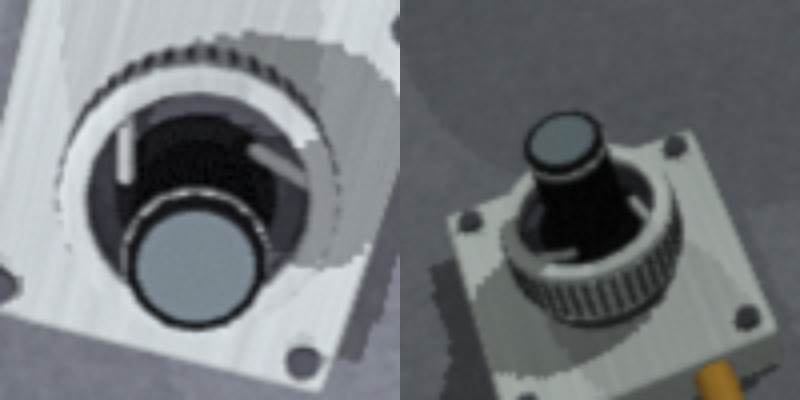

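Final views: the lens is upright in the cell with its detected centre at z = 0.083 (0.082 expected). The clips lie over the foot at (125,150) and (275,165), and the gripper is well clear. A consistent knurl count gives about 65.5° of rotation (1.14 rad), which with the 0 to 0.15 rad start agrees with the stop at 1.25. Handing in.

```bash
python3 -c "
from workcell import manip
print(manip.hand_in())"
```

```text
the job is handed in; nothing more can be done
None
```

The short lens is standing in the cell with the retaining ring screwed clockwise to its stop. I handed the job in at about 20 s on the robot's clock; no verdict was reported.

**Placing the lens:** I lowered it upright through the open ring. I let go only after the force reading (+4 N) and the tool height showed its foot on the cell floor.

**Last checks:**
- The lens is upright, with its centre detected at z = 0.083 m (0.082 expected).
- Two of the three clips are visible over the foot.
- The moment rose to 2.8 N m with almost no ring motion, against about 0.15 N m of drag while turning.
- The gripper is open and well clear, about 90 mm above the lens.

**What went wrong or disagreed:**
- The fingers slipped about 6° on the ring during the first tightening. A firmer grip (110 N) then dragged the gripper about 3 mm sideways, with roughly 30 N of wrist force.
- I released, regripped at 60 N and turned again to confirm the stop.
- My image-based ring angle is only good to a degree or two. It gives about 1.14–1.15 rad turned, which fits the 1.25 rad stop only if the ring started at about 0.10 rad.
- I eased the gripper back 0.8° before letting go, and the ring angle then read about 0.9° less tight. That is within the measurement error, so I did not correct it.

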